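# Close a junction box by pressing its cover pins home crosswise

### The job

Fasten the cover of the grey junction box by pressing its four red push pins fully home with a fingertip, each with a light, gentle press and crosswise so that the gasket beds evenly: first the pin at the corner between the cable-gland side and the brass earth-stud end, then the one diagonally opposite, then the other one on the gland side, and last the remaining one. Do not lift, tip or shove the box, and leave everything else on the shelf where it is; finish with the hand clear.

Things in the scene. Friction and masses are not known exactly. Their poses are not given: they have to be found in the camera images.
- jbox: Grey plastic junction box, loose and rigid, 200 (x) x 150 (y) mm, 75 mm high to the top of its cover, about 0.85 kg. Origin: centre of its underside, z up; turned any way about z. Cable glands on its +y side, earth stud at its +x end. In each corner of the cover, 77 mm (x) and 54 mm (y) from the centre, a black rubber grommet (25 mm across, 8 mm high) holds a red nylon push pin.
- gland_side (a point): Point midway between the two black, white-plugged cable glands that stick out 35 mm from the box's +y long side; 28 mm above the surface, on the box's wall. It marks the gland side.
- earth_stud (a point): Top of the upright brass earth stud, on a brass tab that sticks out 25 mm from the middle of the box's +x short end, next to a green-and-yellow striped mark on the cover; 60 mm above the surface. It marks the earth-stud end.
- pin_a_top (a point): Centre of the flat top of red push pin a, to be pressed first: the corner between the gland side and the earth-stud end (+x, +y corner of the box). Head 20 mm across and 6 mm thick; at the start its top stands 13 to 14 mm above its grommet, 96 to 97 mm above the surface; home, the head sits flat on the grommet, its top 89 mm above the surface.
- pin_b_top (a point): Centre of the flat top of red push pin b, to be pressed second: the corner diagonally opposite pin a (-x, -y corner), away from the glands and from the stud. Head 20 mm across and 6 mm thick; at the start its top stands 13 to 14 mm above its grommet, 96 to 97 mm above the surface; home, the head sits flat on the grommet, its top 89 mm above the surface.
- pin_c_top (a point): Centre of the flat top of red push pin c, to be pressed third: the other corner on the gland side (-x, +y corner). Head 20 mm across and 6 mm thick; at the start its top stands 13 to 14 mm above its grommet, 96 to 97 mm above the surface; home, the head sits flat on the grommet, its top 89 mm above the surface.
- pin_d_top (a point): Centre of the flat top of red push pin d, to be pressed fourth: the last corner, at the earth-stud end on the side without glands (+x, -y corner). Head 20 mm across and 6 mm thick; at the start its top stands 13 to 14 mm above its grommet, 96 to 97 mm above the surface; home, the head sits flat on the grommet, its top 89 mm above the surface.
- pin_a (a joint): How far push pin a is pressed in, m: 0 fully proud, 0.008 home. It slides straight down in its grommet against about 4 N of friction and stays where it is left, with no spring. The grommet is soft: pin and grommet together give about 1 mm for each 5 N, at most 5 mm, and come back.
- pin_b (a joint): How far push pin b is pressed in, m: 0 fully proud, 0.008 home. It slides straight down in its grommet against about 4 N of friction and stays where it is left, with no spring. The grommet is soft: pin and grommet together give about 1 mm for each 5 N, at most 5 mm, and come back.
- pin_c (a joint): How far push pin c is pressed in, m: 0 fully proud, 0.008 home. It slides straight down in its grommet against about 4 N of friction and stays where it is left, with no spring. The grommet is soft: pin and grommet together give about 1 mm for each 5 N, at most 5 mm, and come back.
- pin_d (a joint): How far push pin d is pressed in, m: 0 fully proud, 0.008 home. It slides straight down in its grommet against about 4 N of friction and stays where it is left, with no spring. The grommet is soft: pin and grommet together give about 1 mm for each 5 N, at most 5 mm, and come back.
- tin: Magenta solvent-cement tin with black cap, 68 mm across, 126 mm high; origin under its centre. Leave alone.
- elbow: Yellow plastic pipe bend lying flat, about 125 x 125 mm, 26 mm high; origin under its middle. Leave alone.
- tape: Blue roll of tape lying flat, 68 mm across, 19 mm high; origin under its centre. Leave alone.
- carton: Brown carton, 100 x 75 x 60 mm high; origin under its centre. Leave alone.
- screwdriver: Screwdriver with orange handle, 190 mm long, lying along the box's side without glands, about 25 mm high. Leave alone.
- spare_gland: Spare black cable gland lying beyond the gland side of the box, 46 mm long, 33 mm high. Leave alone.
- breaker: White circuit breaker lying flat beyond the end of the box away from the earth stud, about 75 x 82 mm, 18 mm high. Leave alone.

How it is judged:
By the outcome, as a careful person would: the job done as asked, in the order asked, and still so for the second after the job is handed in, with the robot touching nothing.
It also fails if it takes over 45 s, if anything falls off the work surface, if the arm or the gripper's body presses on something with over 40 N, if the wrist force passes 120 N, or if a joint passes its speed limit or range.

### The arm

A 7-joint arm with a two-finger parallel gripper is mounted at the origin on the work surface. World frame = base frame: x ahead of the robot, y to its left, z up, the work surface at z = 0. Lengths are in m, angles in rad, forces in N, time in s.
With the tool pointing down it reaches from about 0.425 to 0.975 m from the base axis. Payload 16.7 kg.
Tool frame: the origin (TCP) lies midway between the tips of the shut fingers; the grasp point (between the pads) lies 19 mm behind it; z points along the fingers, y is the direction in which the jaws open and shut (so a half turn about z gives the same grasp; the last joint's range is limited). The gripper opens to 85 mm and grips with 20 to 120 N. Pads are 22 mm wide; open, the fingers measure 114 mm over their backs; the gripper's body (76 mm by 85 mm) begins 54 mm behind the grasp point. The pads swing forward as they close: fully open they stand 13 mm farther back than shut.
Start: joints at [0.953, 0.426, 0.074, 1.606, -0.034, 1.111, -0.067], TCP at [0.305, -0.602, 0.231] pointing down, gripper open.
Joint ranges: [-2.85, 2.85], [-0.5, 2.14], [-1.23, 1.37], [0.21, 2.46], [-1.02, 4.16], [0.16, 2.05], [-2.73, 2.73]. Speed limits (rad/s): [1.89, 1.89, 2.39, 2.39, 3.01, 3.01, 3.01].

### API

Orientations are given as a 3x3 rotation matrix whose columns are the frame's x, y, z axes.
In Python, from station import * gives the robot as it stands.
- The arm moves only by the tool servo_tool, never from a script. Its argument "commands" is a list of rows, each a list of 5 numbers: the shift along the tool's x, y, z in m, then the turn about the tool's z in rad, then the opening, from -1 (shut) to 1 (fully open), so that 0 is half open. In form: [[tx, ty, tz, spin, gripper], ...]. A call has 1 to 5 rows; each row shifts and turns the pose as measured when the row begins, along the tool's axes as they then stand; what a row does not reach is not made up. A row lasts 1/10 s, in which the tool goes at most 50 mm and 8.59 degrees, less where a joint would pass 70% of its speed; a pose out of reach is approached as far as the arm can. A call is refused whole if a number of a shift passes 0.05 or a number of a turn 0.15, either way. A call with a gripper value outside its range is refused whole. The fingers move at their own pace and stop on an object; "squeeze" is the grip in N (left out, the last holds). Time passes only in rows, so rows that do not move let the fingers close. It gives the time, the measured TCP pose, the force and the opening at its end, in the units of the state.
- observe(): the state, without advancing time (a new reading comes with each control period).
- grab_frame(name): name is "scene" or "top"; returns (picture, depth): 400x640x3 uint8, blue, green, red; 400x640 float32, m along the optical axis (not along the pixel's ray), 0 where there is no reading.
- camera_model(name): a dict with "fov_y" (degrees; the focal length in pixels is half the picture's height over the tangent of half this angle, whatever the lens; pixels are square), "cx", "cy" (the principal point, pixels), "rvec" (rotation vector, rad) and "tvec" (3), from world to camera coordinates, as OpenCV has them. Camera axes: x right, y down, z forward; pixel columns grow to the right and rows downward; lengths in m; the calibration is good to about 2 mm. A picture is of the moment at which its call begins. camera_model takes no time and is no camera call.
- job_done(): hands the job in, once; it reports no verdict.
Trained networks look in the newest picture that a camera, given by its name, has taken for a name from the list of things; names that differ only in an ending like _2 or _b are one class to them, and where a whole thing is asked for, a point or a joint stands for the part that bears it (a point fixed in the world has none). Each returns a list of dicts, best first, with "score" (0 to 1); they miss things now and then, are a little off and sometimes report something else, mostly with a low value. They report only what shows in the picture. A call takes as long as a camera call.
- look_for(label, camera): "point" ([row, column] in pixels, amid what is visible of it).
- spot_point(label, camera): "point" ([row, column] in pixels: a listed point, or the origin of a listed thing).
The state is a dict: "time_s": time; "joint_positions": joint angles; "qvel": joint speeds; "tau": joint torques, N m; "tcp_pos": TCP position; "eef_rot": TCP orientation; "ft_force": force on the tool from outside, world axes, zero at the start; "moment": the same for the moment, N m; "gripper_width": finger opening in m.
Only numpy, scipy, OpenCV 4.12 (cv2) and the standard library are available. Lean on these libraries where they do the work, as an engineer would, in place of code of your own. Each camera call takes 0.05 s, during which the arm holds its last target.

## Working session

There is one attempt and no reset: what is moved stays moved. The work goes in short steps, Python scripts to look and compute and a tool call to move; the robot and the scene stay as the last step left them, time stands still between calls to the robot, and variables do not carry over. Pictures are saved under pics/ and viewed, and the job is handed in when it is done.

Besides the shell and the picture viewer there is one more tool, called after "Call:" as name(argument=value, ...) on one line, values as JSON. servo_tool: Moves the arm, as the interface text tells. Its arguments: {"type":"object","properties":{"commands":{"type":"array","items":{"type":"array","items":{"type":"number"}}},"squeeze":{"type":"number"}},"required":["commands"]}

```bash
mkdir -p pics
cat > h.py <<'E'
from station import *
import numpy as np, cv2
def cam(n):
    c=camera_model(n);R=cv2.Rodrigues(np.array(c["rvec"],float))[0];t=np.array(c["tvec"],float).ravel()
    f=200/np.tan(np.radians(c["fov_y"])/2);return R,t,f,c["cx"],c["cy"]
def ray_z(n,p,z):
    R,t,f,cx,cy=cam(n);d=R.T@np.array([(p[1]-cx)/f,(p[0]-cy)/f,1]);o=-R.T@t
    return o+d*(z-o[2])/d[2]
def proj(n,X):
    R,t,f,cx,cy=cam(n);c=R@np.array(X)+t;return np.array([cy+f*c[1]/c[2],cx+f*c[0]/c[2]])
E
python3 - <<'E'
from h import *
for n in("scene","top"):
    p,d=grab_frame(n);cv2.imwrite(f"pics/{n}0.png",p);np.save(f"{n}0.npy",d)
    R,t,f,cx,cy=cam(n);print(n,-R.T@t,f)
    for l,z in(("pin_a_top",.0965),("pin_b_top",.0965),("pin_c_top",.0965),("pin_d_top",.0965),("gland_side",.028),("earth_stud",.06),("jbox",0)):
        for r in spot_point(l,n)[:4]:print(n,l,np.round(r["point"],1),round(r["score"],2),np.round(ray_z(n,r["point"],z)[:2],4))
s=observe();print(s)
E
```

```text
scene [ 1.26120455 -0.48867848  0.80254018] 364.4098979412245
scene pin_a_top [167.4 340.7] 0.59 [0.4434 0.1532]
scene pin_b_top [198.6 369.3] 0.42 [0.63   0.1207]
scene pin_c_top [199.3 331.9] 0.44 [0.565  0.0261]
scene pin_d_top [174.5 372.7] 0.37 [0.54   0.2136]
scene gland_side [196.5 333.7] 0.89 [0.489  0.0899]
scene gland_side [197.3 332.5] 0.68 [0.49   0.0841]
scene gland_side [304.3 169.4] 0.55 [ 0.5919 -0.4979]
scene earth_stud [173.5 357.8] 0.59 [0.4671 0.2117]
scene earth_stud [204.5 354.4] 0.19 [0.5921 0.0947]
scene jbox [201.9 355.7] 0.89 [0.5298 0.1543]
top [0.45993764 0.01158246 1.41081457] 450.3550883676563
top pin_a_top [217.9 269.7] 0.39 [0.4618 0.1394]
top pin_b_top [155.5 281.1] 0.42 [0.6453 0.1123]
top pin_c_top [177.3 310.4] 0.48 [0.5837 0.0247]
top pin_c_top [187.6 165.4] 0.44 [0.5413 0.4439]
top pin_d_top [192.1 239. ] 0.48 [0.5344 0.231 ]
top gland_side [153.7 317.9] 0.6 [0.664  0.0043]
top gland_side [203.5 293.4] 0.59 [0.508  0.0751]
top gland_side [191.2 239.8] 0.48 [0.5411 0.2401]
top earth_stud [217.3 248.5] 0.85 [0.4619 0.2061]
top jbox [191.4 277.7] 0.
[... 153 characters left out ...]
1259]), 'qvel': array([ 8.84346272e-04,  5.79507846e-04, -1.03932552e-03,  1.32303726e-03,
        1.01401419e-03,  4.62327860e-04, -9.58018505e-06]), 'tau': array([-1.36514518e-03, -9.49463654e+01,  3.75654101e+00, -4.63877749e+01,
        1.89480081e-02,  2.64405324e-03,  8.00038538e-05]), 'tcp_pos': array([ 0.30496341, -0.60217656,  0.23135385]), 'eef_rot': array([[ 8.92136605e-01,  4.51765731e-01,  4.88150170e-05],
       [ 4.51765732e-01, -8.92136606e-01, -1.45542527e-05],
       [ 3.69745510e-05,  3.50373335e-05, -9.99999999e-01]]), 'ft_force': array([-0.49998449,  0.75703331,  0.0348201 ]), 'moment': array([ 0.0470844 ,  0.02281579, -0.03217431]), 'gripper_width': 0.08546430045222086}
```

View pics/top0.png

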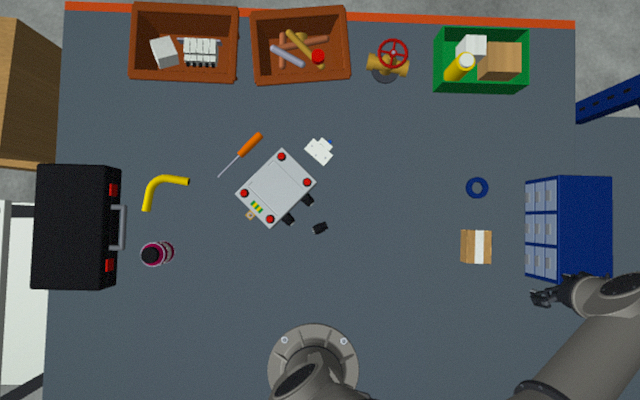

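View pics/scene0.png

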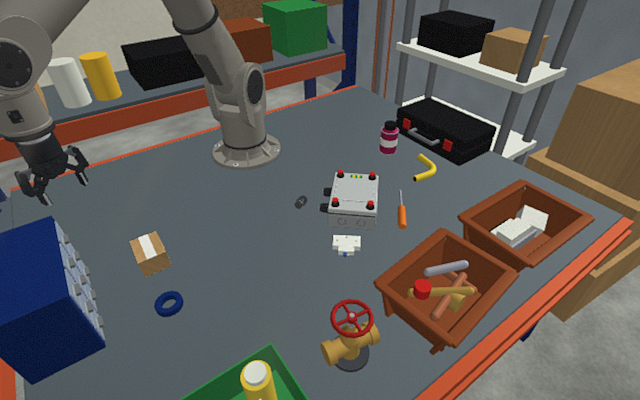

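Run:
```python
from h import *
for n in("scene","top"):
    print(camera_model(n))
p=cv2.imread("pics/top0.png");cv2.imwrite("pics/topc.png",cv2.resize(p[130:250,200:350],None,fx=5,fy=4.9,interpolation=cv2.INTER_CUBIC))
p=cv2.imread("pics/scene0.png");cv2.imwrite("pics/scenec.png",cv2.resize(p[140:260,290:440],None,fx=5,fy=4.9,interpolation=cv2.INTER_CUBIC))
```

```text
{'fov_y': 57.51882347698015, 'cx': 324.9381596823767, 'cy': 200.8654436056504, 'rvec': array([ 2.05762404,  1.05315426, -0.5097019 ]), 'tvec': array([-0.32726356, -0.21008676,  1.52390171])}
{'fov_y': 47.891441178586014, 'cx': 324.9371641805037, 'cy': 197.08762227769654, 'rvec': array([ 2.23817141, -2.17642609,  0.08274536]), 'tvec': array([-0.03628445,  0.53040022,  1.38543624])}
```

Run:
```python
from h import *
for n in("scene","top"):
    p=cv2.imread(f"pics/{n}0.png");d=np.load(f"{n}0.npy")
    hsv=cv2.cvtColor(p,cv2.COLOR_BGR2HSV)
    m=(((hsv[...,0]<8)|(hsv[...,0]>172))&(hsv[...,1]>150)&(hsv[...,2]>80)).astype(np.uint8)
    k,l,st,ce=cv2.connectedComponentsWithStats(m)
    R,t,f,cx,cy=cam(n)
    for i in range(1,k):
        c,r=ce[i]
        if not(140<r<235 and 225<c<400):continue
        dd=np.median(d[l==i])
        X=R.T@(np.array([(c-cx)/f,(r-cy)/f,1])*dd-t)
        print(n,np.round([r,c],1),st[i],round(float(dd),4),"depth",np.round(X,4),"plane",np.round(ray_z(n,(r,c),.0945)[:2],4))
    for name,px in (("surface",(150,230)),("surf2",(230,330))):
        pass
    vv,uu=np.mgrid[20:400:20,100:600:20]
    o=[]
    for v,u in zip(vv.ravel(),uu.ravel()):
        X=R.T@(np.array([(u-cx)/f,(v-cy)/f,1])*d[v,u]-t)
        if abs(X[2])<.04:o.append(X[2])
    print("table z",np.percentile(o,[5,50,95]))
```

```text
scene [171.4 340. ] [338 169   5   6  20] 1.2332 depth [0.46   0.1375 0.0958] plane [0.4585 0.1387]
scene [173.8 372. ] [370 172   5   5  20] 1.2191 depth [0.5354 0.2143 0.0967] plane [0.5332 0.2165]
scene [200.  334.9] [333 198   5   6  23] 1.1152 depth [0.5726 0.0319 0.0958] plane [0.5714 0.0329]
scene [202.9 370.1] [368 201   5   5  22] 1.1029 depth [0.6466 0.1096 0.0959] plane [0.6454 0.1107]
table z [-0.00374601  0.00197704  0.02058726]
top [155.7 280.7] [278 153   7   7  39] 1.3207 depth [0.6447 0.1134 0.095 ] plane [0.6448 0.1134]
top [181.5 306.7] [304 178   7   8  40] 1.3184 depth [0.5712 0.0352 0.0954] plane [0.5713 0.0352]
top [192.8 243.3] [240 190   7   7  36] 1.3117 depth [0.5328 0.2185 0.0959] plane [0.5329 0.2187]
top [218.9 269.5] [267 216   6   7  37] 1.3096 depth [0.4589 0.1401 0.0961] plane [0.4589 0.1402]
table z [-0.00543152 -0.00015675  0.01070724]
```

View pics/topc.png

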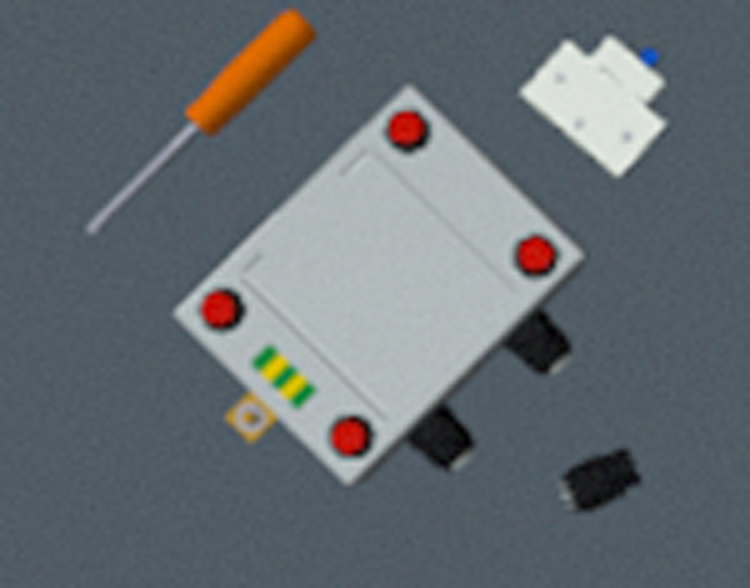

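View pics/scenec.png

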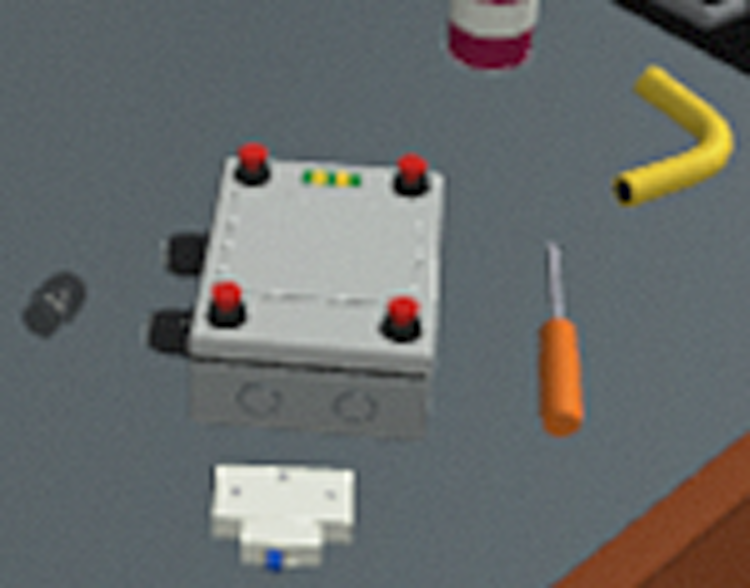

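Call:
servo_tool(commands=[[0.02,-0.04,0,0,-1],[0.02,-0.04,0,0,-1],[0.02,-0.04,0,0,-1],[0.045,-0.02,0,0,-1],[0.045,-0.02,0,0,-1]], squeeze=20)

```text
time_s: 1.3
tcp_pos: [0.3626, -0.3904, 0.23]
eef_rot: [[0.897, 0.442, -0.002], [0.442, -0.897, -0.002], [-0.003, 0.001, -1.0]]
ft_force: [1.5, -0.6, 0.3]
gripper_width: 0.012
```

Call:
servo_tool(commands=[[0.038,-0.028,0,0,-1],[0.038,-0.028,0,0,-1],[0.038,-0.028,0,0,-1],[0.038,-0.028,0,0,-1],[0.038,-0.028,0,0,-1]])

```text
time_s: 1.8
tcp_pos: [0.475, -0.1723, 0.231]
eef_rot: [[0.897, 0.441, 0.002], [0.441, -0.897, -0.005], [-0.0, 0.005, -1.0]]
ft_force: [1.5, -0.8, -0.3]
gripper_width: 0.0
```

Call:
servo_tool(commands=[[0.02,-0.04,0,0,-1],[0.02,-0.04,0,0,-1],[0.02,-0.04,0,0,-1],[0.02,-0.04,0.01,0,-1],[0.02,-0.04,0.01,0,-1]])

```text
time_s: 2.3
tcp_pos: [0.4789, 0.0609, 0.212]
eef_rot: [[0.897, 0.442, 0.008], [0.442, -0.897, -0.005], [0.005, 0.008, -1.0]]
ft_force: [0.5, -0.2, 0.4]
gripper_width: 0.0
```

Call:
servo_tool(commands=[[0.008,-0.04,0.015,0,-1],[0.008,-0.035,0.02,0,-1],[0,0,0.02,0,-1],[0,0,0.015,0,-1],[0,0,0,0,-1]])

```text
time_s: 2.8
tcp_pos: [0.4591, 0.146, 0.1399]
eef_rot: [[0.893, 0.451, 0.011], [0.451, -0.893, -0.001], [0.01, 0.006, -1.0]]
ft_force: [-0.7, -0.3, -0.4]
gripper_width: 0.0
```

Call:
servo_tool(commands=[[-0.003,0.006,0.015,0,-1],[0,0,0.01,0,-1],[0,0,0,0,-1]])

```text
time_s: 3.1
tcp_pos: [0.4605, 0.1392, 0.1159]
eef_rot: [[0.893, 0.45, 0.013], [0.45, -0.893, -0.001], [0.011, 0.007, -1.0]]
ft_force: [0.4, -0.0, 0.3]
gripper_width: 0.0001
```

Run:
```python
from h import *
s=observe();print(s["tcp_pos"],s["ft_force"])
for n in("top","scene"):
    p,d=grab_frame(n);q=proj(n,s["tcp_pos"]);print(n,q)
    r0,c0=(130,200) if n=="top" else (110,280)
    o=cv2.resize(p[r0:r0+120,c0:c0+150],None,fx=5,fy=5,interpolation=cv2.INTER_CUBIC)
    cv2.circle(o,(int((q[1]-c0)*5),int((q[0]-r0)*5)),5,(255,0,255),1)
    cv2.imwrite(f"pics/{n}1.png",o)
```

```text
[0.46053248 0.13919342 0.11593706] [ 0.41444935 -0.02740051  0.29892015]
top [218.32855352 269.10922006]
scene [166.30458203 340.59873819]
```

View pics/scene1.png

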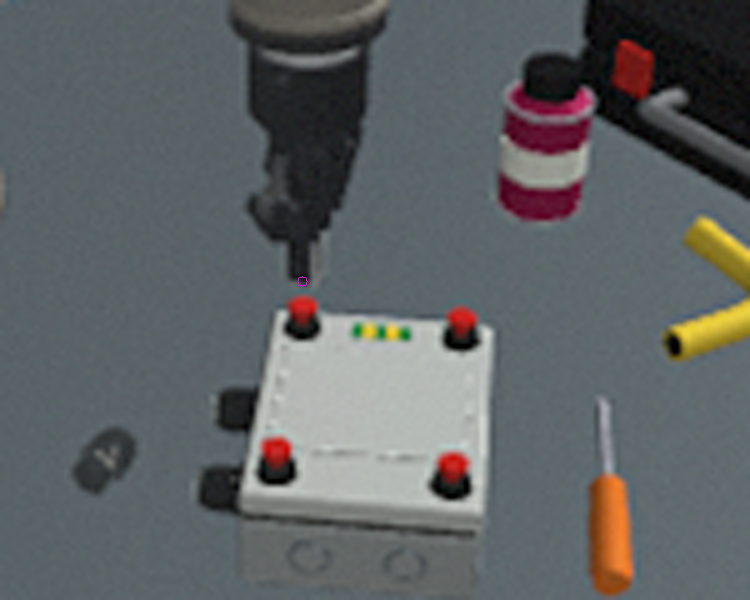

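View pics/top1.png

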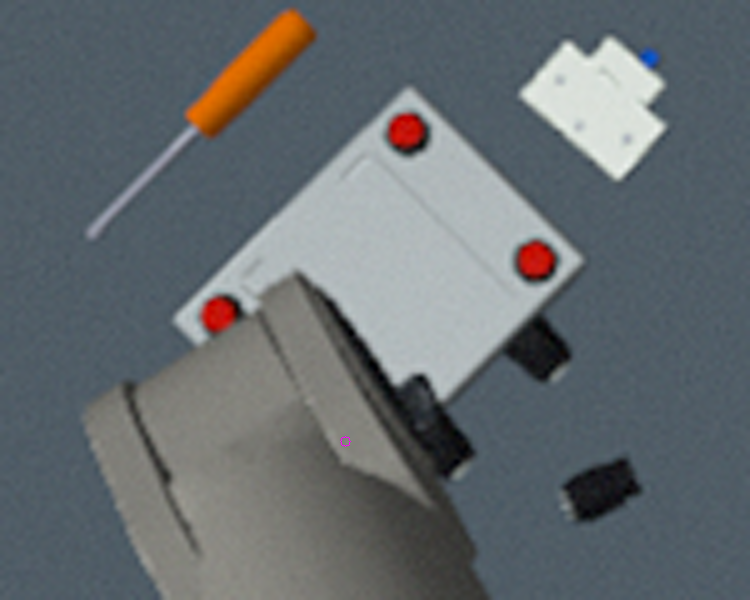

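The shut fingertip hangs right over pin a: the tip is at about (300, 280) in the scene crop and the red head at (302, 305). I'll descend gently.

Call:
servo_tool(commands=[[0,0,0.008,0,-1],[0,0,0.006,0,-1],[0,0,0,0,-1]])

```text
time_s: 3.5
tcp_pos: [0.4622, 0.1398, 0.1033]
eef_rot: [[0.893, 0.45, 0.017], [0.45, -0.893, 0.0], [0.015, 0.007, -1.0]]
ft_force: [0.3, -0.4, 0.4]
gripper_width: -0.0001
```

Call:
servo_tool(commands=[[0,0,0.003,0,-1],[0,0,0.002,0,-1]])

```text
time_s: 3.7
tcp_pos: [0.4624, 0.1399, 0.0982]
eef_rot: [[0.893, 0.45, 0.017], [0.45, -0.893, 0.0], [0.015, 0.008, -1.0]]
ft_force: [-0.2, 0.3, 0.5]
gripper_width: -0.0001
```

Call:
servo_tool(commands=[[-0.003,-0.001,0,0,-1],[0,0,0.002,0,-1]])

```text
time_s: 3.9
tcp_pos: [0.4589, 0.1395, 0.0959]
eef_rot: [[0.893, 0.45, 0.017], [0.45, -0.893, 0.0], [0.015, 0.007, -1.0]]
ft_force: [-1.9, -1.0, 4.0]
gripper_width: 0.0003
```

Call:
servo_tool(commands=[[0,0,0.002,0,-1],[0,0,0.002,0,-1]])

```text
time_s: 4.1
tcp_pos: [0.4589, 0.1395, 0.0919]
eef_rot: [[0.893, 0.45, 0.017], [0.45, -0.893, -0.0], [0.015, 0.008, -1.0]]
ft_force: [-2.1, -0.4, 4.5]
gripper_width: -0.0001
```

Call:
servo_tool(commands=[[0,0,0.002,0,-1],[0,0,0.001,0,-1]])

```text
time_s: 4.3
tcp_pos: [0.4589, 0.1395, 0.0886]
eef_rot: [[0.893, 0.45, 0.017], [0.45, -0.893, -0.0], [0.015, 0.008, -1.0]]
ft_force: [-1.8, -0.0, 3.9]
gripper_width: -0.0001
```

Call:
servo_tool(commands=[[0,0,0.001,0,-1]])

```text
time_s: 4.4
tcp_pos: [0.4589, 0.1395, 0.0876]
eef_rot: [[0.893, 0.45, 0.017], [0.45, -0.893, -0.0], [0.015, 0.008, -1.0]]
ft_force: [-3.3, -1.2, 7.7]
gripper_width: 0.0002
```

Call:
servo_tool(commands=[[0,0,0.0004,0,-1]])

```text
time_s: 4.5
tcp_pos: [0.4589, 0.1395, 0.0872]
eef_rot: [[0.893, 0.45, 0.017], [0.45, -0.893, -0.0], [0.015, 0.008, -1.0]]
ft_force: [-3.1, -1.7, 8.6]
gripper_width: -0.0
```

Call:
servo_tool(commands=[[0,0,-0.01,0,-1],[0,0,-0.015,0,-1],[0,0,-0.01,0,-1]])

```text
time_s: 4.8
tcp_pos: [0.4579, 0.1396, 0.1229]
eef_rot: [[0.893, 0.45, 0.015], [0.45, -0.893, -0.0], [0.013, 0.007, -1.0]]
ft_force: [-0.2, -0.1, 0.1]
gripper_width: 0.0
```

Call:
servo_tool(commands=[[0.03,0.02,-0.005,0,-1],[0.032,0.022,0,0,-1],[0.032,0.022,0,0,-1],[0.03,0.022,0,0,-1],[0.02,0.014,0,0,-1]])

```text
time_s: 5.3
tcp_pos: [0.6363, 0.1147, 0.1363]
eef_rot: [[0.891, 0.453, 0.02], [0.453, -0.892, -0.0], [0.018, 0.009, -1.0]]
ft_force: [0.5, -0.1, -0.8]
gripper_width: -0.0
```

Call:
servo_tool(commands=[[0,0,0,0,-1]])

```text
time_s: 5.4
tcp_pos: [0.6391, 0.1136, 0.1364]
eef_rot: [[0.892, 0.451, 0.021], [0.451, -0.893, -0.0], [0.019, 0.009, -1.0]]
ft_force: [-0.4, 0.0, 0.1]
gripper_width: -0.0005
```

```bash
cat > chk.py <<'E'
from h import *
import sys
s=observe();print(s["tcp_pos"],s["ft_force"])
for n in("top","scene"):
    p,d=grab_frame(n)
    hsv=cv2.cvtColor(p,cv2.COLOR_BGR2HSV)
    m=(((hsv[...,0]<8)|(hsv[...,0]>172))&(hsv[...,1]>150)&(hsv[...,2]>80)).astype(np.uint8)
    k,l,st,ce=cv2.connectedComponentsWithStats(m);R,t,f,cx,cy=cam(n)
    for i in range(1,k):
        c,r=ce[i]
        if not(140<r<235 and 225<c<400) or st[i][4]<8:continue
        dd=np.median(d[l==i]);X=R.T@(np.array([(c-cx)/f,(r-cy)/f,1])*dd-t)
        print(n,np.round([r,c],1),st[i][4],"depth",np.round(X,4),"plane",np.round(ray_z(n,(r,c),.0945)[:2],4))
    r0,c0=(130,200) if n=="top" else (110,280)
    o=cv2.resize(p[r0:r0+120,c0:c0+150],None,fx=5,fy=5,interpolation=cv2.INTER_CUBIC)
    cv2.imwrite(f"pics/{n}_{sys.argv[1]}.png",o)
E
python3 chk.py 2
```

```text
[0.63910438 0.1136155  0.13638497] [-0.35213546  0.04205352  0.05507107]
top [192.8 243.4] 35 depth [0.5329 0.2183 0.0951] plane [0.5329 0.2184]
top [219.1 268.9] 27 depth [0.4582 0.1427 0.0877] plane [0.4582 0.142 ]
scene [173. 340.] 21 depth [0.4614 0.1365 0.0902] plane [0.4662 0.1328]
scene [200.  334.9] 23 depth [0.5719 0.0325 0.095 ] plane [0.5714 0.0329]
scene [203. 370.] 24 depth [0.6461 0.1097 0.0953] plane [0.6454 0.1104]
```

View pics/scene_2.png

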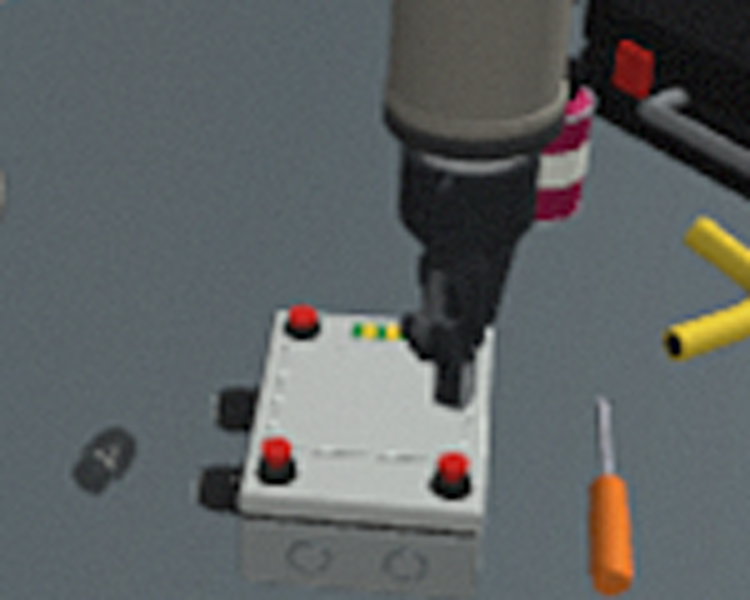

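Pin a's head now sits on its grommet, at (302, 318) in the crop, and the box hasn't moved. On to pin b.

Call:
servo_tool(commands=[[0.005,0.002,0.01,0,-1],[0,0,0.012,0,-1],[0,0,0.008,0,-1],[0,0,0,0,-1]])

```text
time_s: 5.9
tcp_pos: [0.6399, 0.1159, 0.1039]
eef_rot: [[0.891, 0.454, 0.018], [0.454, -0.891, -0.0], [0.016, 0.009, -1.0]]
ft_force: [-0.6, -0.6, -0.3]
gripper_width: -0.0002
```

Call:
servo_tool(commands=[[0.004,0.005,0.003,0,-1],[0,0,0.001,0,-1]])

```text
time_s: 6.1
tcp_pos: [0.6458, 0.1132, 0.0996]
eef_rot: [[0.89, 0.455, 0.018], [0.455, -0.891, -0.001], [0.016, 0.009, -1.0]]
ft_force: [-0.3, 0.2, -0.2]
gripper_width: 0.0003
```

Call:
servo_tool(commands=[[0,0,0.002,0,-1],[0,0,0.002,0,-1]])

```text
time_s: 6.3
tcp_pos: [0.6462, 0.1132, 0.0957]
eef_rot: [[0.891, 0.454, 0.018], [0.454, -0.891, -0.0], [0.016, 0.009, -1.0]]
ft_force: [-0.4, -0.7, 2.3]
gripper_width: -0.0002
```

Call:
servo_tool(commands=[[0,0,0.002,0,-1],[0,0,0.002,0,-1],[0,0,0.002,0,-1]])

```text
time_s: 6.6
tcp_pos: [0.6462, 0.1132, 0.09]
eef_rot: [[0.891, 0.454, 0.019], [0.454, -0.891, -0.001], [0.016, 0.009, -1.0]]
ft_force: [-1.8, -0.6, 4.6]
gripper_width: -0.0001
```

Call:
servo_tool(commands=[[0,0,0.0015,0,-1],[0,0,0.001,0,-1]])

```text
time_s: 6.8
tcp_pos: [0.6462, 0.1132, 0.0875]
eef_rot: [[0.891, 0.454, 0.019], [0.455, -0.891, -0.001], [0.016, 0.009, -1.0]]
ft_force: [-3.0, -2.0, 8.6]
gripper_width: 0.0
```

Call:
servo_tool(commands=[[0,0,-0.01,0,-1],[0,0,-0.02,0,-1],[0,0,-0.01,0,-1],[-0.034,0.012,0,0,-1],[-0.034,0.012,0,0,-1]])

```text
time_s: 7.3
tcp_pos: [0.5972, 0.0644, 0.129]
eef_rot: [[0.888, 0.459, 0.021], [0.459, -0.889, 0.003], [0.02, 0.007, -1.0]]
ft_force: [0.4, -0.4, 0.1]
gripper_width: -0.0001
```

Call:
servo_tool(commands=[[-0.026,0.009,0,0,-1],[0,0,0,0,-1]])

```text
time_s: 7.5
tcp_pos: [0.5754, 0.0402, 0.1291]
eef_rot: [[0.89, 0.456, 0.021], [0.456, -0.89, 0.001], [0.019, 0.009, -1.0]]
ft_force: [-0.8, 0.5, -0.7]
gripper_width: -0.0002
```

```bash
python3 chk.py 3
```

```text
[0.57539723 0.04016949 0.12914317] [-0.82653927  0.46000213 -0.6936504 ]
top [192.7 243.3] 35 depth [0.5331 0.2188 0.0945] plane [0.5331 0.2188]
top [218.8 269.8] 40 depth [0.4593 0.14   0.0866] plane [0.4593 0.1392]
scene [173.8 372. ] 20 depth [0.5338 0.2158 0.0951] plane [0.5332 0.2165]
scene [200.  334.9] 23 depth [0.5722 0.0323 0.0954] plane [0.5714 0.0329]
scene [204.6 369.9] 24 depth [0.6471 0.1088 0.0898] plane [0.6511 0.1049]
```

View pics/scene_3.png

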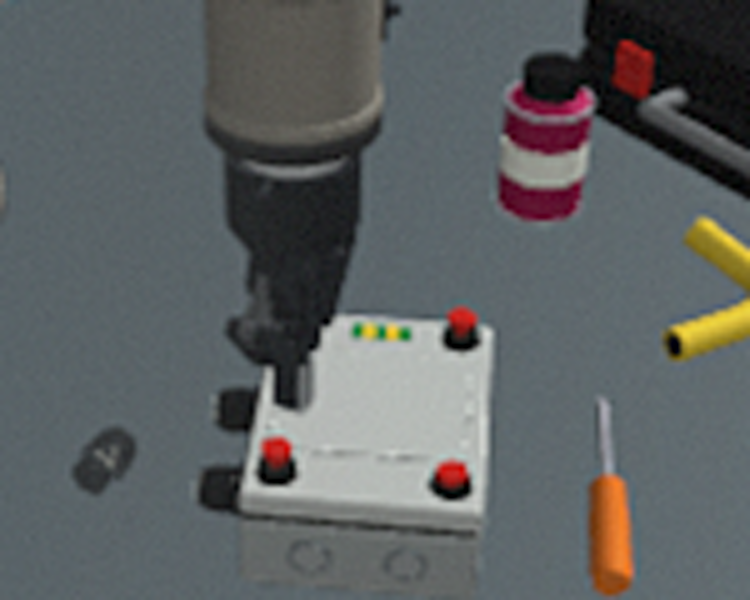

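Pin b's head is seated, at (452, 475) in the crop; c and d are still proud. On to pin c.

Call:
servo_tool(commands=[[-0.006,0.003,0.01,0,-1],[0,0,0.01,0,-1],[0,0,0.004,0,-1],[0,0,0,0,-1]])

```text
time_s: 8.0
tcp_pos: [0.5752, 0.0397, 0.1029]
eef_rot: [[0.888, 0.46, 0.023], [0.46, -0.888, 0.004], [0.022, 0.008, -1.0]]
ft_force: [-1.0, 0.5, -1.2]
gripper_width: 0.0002
```

Call:
servo_tool(commands=[[-0.006,0.003,0.002,0,-1],[0,0,0.001,0,-1]])

```text
time_s: 8.2
tcp_pos: [0.5711, 0.0345, 0.099]
eef_rot: [[0.887, 0.461, 0.022], [0.461, -0.887, 0.004], [0.022, 0.007, -1.0]]
ft_force: [-0.1, 0.8, 0.2]
gripper_width: -0.0001
```

Call:
servo_tool(commands=[[-0.001,0,0.001,0,-1]])

```text
time_s: 8.3
tcp_pos: [0.5703, 0.0342, 0.098]
eef_rot: [[0.887, 0.461, 0.023], [0.461, -0.887, 0.004], [0.022, 0.007, -1.0]]
ft_force: [0.4, -0.6, -0.3]
gripper_width: -0.0
```

Call:
servo_tool(commands=[[0,0,0.002,0,-1],[0,0,0.002,0,-1],[0,0,0.002,0,-1]])

```text
time_s: 8.6
tcp_pos: [0.5703, 0.0339, 0.0922]
eef_rot: [[0.887, 0.461, 0.023], [0.461, -0.888, 0.004], [0.022, 0.007, -1.0]]
ft_force: [-1.8, 0.5, 3.7]
gripper_width: -0.0003
```

Call:
servo_tool(commands=[[0,0,0.002,0,-1],[0,0,0.0015,0,-1]])

```text
time_s: 8.8
tcp_pos: [0.5703, 0.034, 0.0886]
eef_rot: [[0.887, 0.461, 0.023], [0.461, -0.887, 0.004], [0.022, 0.007, -1.0]]
ft_force: [-2.8, -0.7, 4.3]
gripper_width: -0.0001
```

Call:
servo_tool(commands=[[0,0,0.0012,0,-1]])

```text
time_s: 8.9
tcp_pos: [0.5704, 0.0339, 0.0873]
eef_rot: [[0.887, 0.461, 0.023], [0.461, -0.887, 0.003], [0.022, 0.007, -1.0]]
ft_force: [-3.8, -0.5, 7.6]
gripper_width: -0.0001
```

Call:
servo_tool(commands=[[0,0,-0.01,0,-1],[0,0,-0.02,0,-1],[0,0,-0.015,0,-1],[0.013,-0.045,0,0,-1],[0.013,-0.045,0,0,-1]])

```text
time_s: 9.4
tcp_pos: [0.5533, 0.1213, 0.1359]
eef_rot: [[0.892, 0.451, 0.025], [0.451, -0.892, 0.002], [0.024, 0.009, -1.0]]
ft_force: [1.2, 1.5, -0.4]
gripper_width: 0.0002
```

Call:
servo_tool(commands=[[0.012,-0.042,0,0,-1],[0.01,-0.036,0,0,-1],[0,0,0,0,-1]])

```text
time_s: 9.7
tcp_pos: [0.5363, 0.2102, 0.139]
eef_rot: [[0.89, 0.456, 0.029], [0.456, -0.89, 0.006], [0.029, 0.008, -1.0]]
ft_force: [0.4, -0.4, 0.7]
gripper_width: 0.0003
```

```bash
python3 chk.py 4
```

```text
[0.53634889 0.21021604 0.13899583] [ 0.35275971 -0.41153004  0.72028926]
top [155.9 280.9] 41 depth [0.6455 0.1137 0.0873] plane [0.6445 0.1131]
top [181.8 306.8] 40 depth [0.571  0.0349 0.088 ] plane [0.5705 0.0348]
scene [173. 340.] 21 depth [0.4609 0.137  0.0897] plane [0.4662 0.1328]
scene [173.8 372. ] 20 depth [0.5337 0.2159 0.0951] plane [0.5332 0.2165]
scene [201.6 334.9] 24 depth [0.5731 0.0315 0.09  ] plane [0.5774 0.0282]
scene [204.6 369.9] 24 depth [0.6466 0.1093 0.0893] plane [0.6511 0.1049]
```

View pics/scene_4.png

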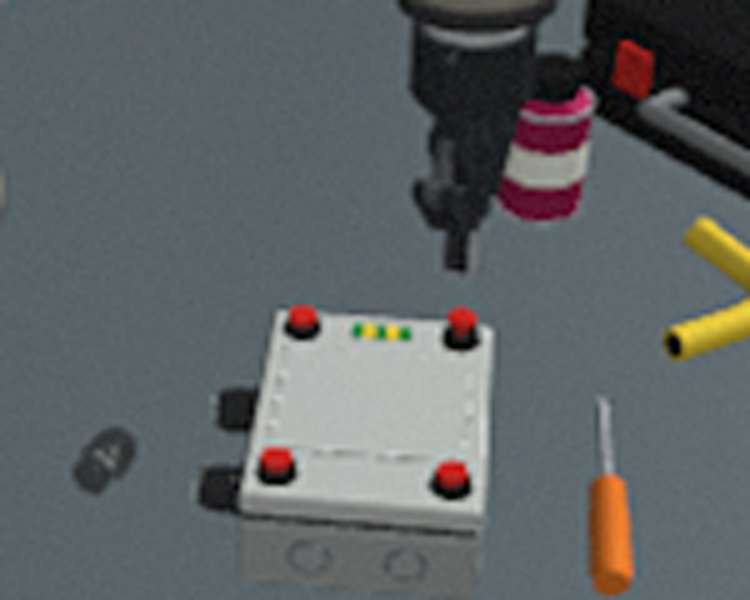

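Pins a, b and c are seated, and d at (461, 322) is still proud. On to pin d.

Call:
servo_tool(commands=[[0.001,-0.008,0.012,0,-1],[0,0,0.014,0,-1],[0,0,0.008,0,-1],[0,0,0,0,-1]])

```text
time_s: 10.2
tcp_pos: [0.5367, 0.2096, 0.1013]
eef_rot: [[0.894, 0.448, 0.029], [0.448, -0.894, 0.002], [0.027, 0.011, -1.0]]
ft_force: [0.3, -0.3, -0.2]
gripper_width: -0.0001
```

Call:
servo_tool(commands=[[0.001,-0.009,0,0,-1],[0,0,0.001,0,-1]])

```text
time_s: 10.4
tcp_pos: [0.5334, 0.2179, 0.0996]
eef_rot: [[0.894, 0.446, 0.028], [0.446, -0.895, 0.002], [0.026, 0.011, -1.0]]
ft_force: [0.2, 0.5, -0.6]
gripper_width: 0.0001
```

Call:
servo_tool(commands=[[0,0,0.001,0,-1]])

```text
time_s: 10.5
tcp_pos: [0.5335, 0.218, 0.0987]
eef_rot: [[0.894, 0.446, 0.028], [0.446, -0.895, 0.002], [0.026, 0.011, -1.0]]
ft_force: [0.4, -0.8, -0.6]
gripper_width: 0.0
```

Call:
servo_tool(commands=[[0,0,0.002,0,-1],[0,0,0.002,0,-1],[0,0,0.002,0,-1]])

```text
time_s: 10.8
tcp_pos: [0.5339, 0.2182, 0.0932]
eef_rot: [[0.894, 0.446, 0.029], [0.447, -0.895, 0.002], [0.027, 0.011, -1.0]]
ft_force: [-2.1, -0.4, 3.4]
gripper_width: 0.0
```

Call:
servo_tool(commands=[[0,0,0.002,0,-1],[0,0,0.002,0,-1]])

```text
time_s: 11.0
tcp_pos: [0.5339, 0.2182, 0.0891]
eef_rot: [[0.894, 0.446, 0.029], [0.447, -0.895, 0.002], [0.027, 0.011, -1.0]]
ft_force: [-2.8, -1.2, 3.8]
gripper_width: -0.0002
```

Call:
servo_tool(commands=[[0,0,0.0016,0,-1]])

```text
time_s: 11.1
tcp_pos: [0.5339, 0.2182, 0.0874]
eef_rot: [[0.894, 0.446, 0.029], [0.447, -0.895, 0.002], [0.027, 0.011, -1.0]]
ft_force: [-3.2, -1.2, 8.5]
gripper_width: 0.0002
```

Call:
servo_tool(commands=[[0,0,-0.01,0,-1],[0,0,-0.03,0,-1],[0,0,-0.04,0,-1],[0,0,-0.04,0,-1],[-0.02,0.04,-0.02,0,-1]])

```text
time_s: 11.6
tcp_pos: [0.5281, 0.1773, 0.2307]
eef_rot: [[0.891, 0.454, 0.024], [0.454, -0.891, 0.003], [0.023, 0.008, -1.0]]
ft_force: [2.2, -0.4, 0.2]
gripper_width: 0.0001
```

Call:
servo_tool(commands=[[-0.02,0.04,0,0,-1],[-0.02,0.04,0,0,-1],[-0.02,0.04,0,0,-1],[-0.02,0.04,0,0,-1],[-0.02,0.04,0,0,-1]])

```text
time_s: 12.1
tcp_pos: [0.5314, -0.0523, 0.2381]
eef_rot: [[0.888, 0.458, 0.036], [0.458, -0.889, 0.005], [0.035, 0.012, -0.999]]
ft_force: [1.2, 0.2, 1.2]
gripper_width: -0.0002
```

Call:
servo_tool(commands=[[-0.02,0.04,0,0,-1],[-0.02,0.04,0,0,-1],[-0.01,0.02,0,0,-1],[0,0,0,0,-1],[0,0,0,0,-1]])

```text
time_s: 12.6
tcp_pos: [0.5311, -0.1765, 0.2407]
eef_rot: [[0.893, 0.449, 0.04], [0.449, -0.893, 0.003], [0.037, 0.016, -0.999]]
ft_force: [-0.0, 0.1, 0.0]
gripper_width: -0.0002
```

```bash
python3 chk.py 5
```

```text
[ 0.53114038 -0.17647088  0.24074494] [-0.04751522  0.13861064  0.03264942]
top [156.  280.9] 41 depth [0.6451 0.1136 0.0876] plane [0.6441 0.113 ]
top [181.8 306.8] 40 depth [0.571  0.0349 0.0881] plane [0.5705 0.0348]
top [192.7 243.7] 39 depth [0.5334 0.2186 0.088 ] plane [0.533  0.2175]
top [218.8 269.7] 38 depth [0.4592 0.1403 0.0874] plane [0.4592 0.1396]
scene [173. 340.] 21 depth [0.461  0.1368 0.0899] plane [0.4662 0.1328]
scene [175.3 371.8] 18 depth [0.5345 0.2152 0.0895] plane [0.5396 0.2103]
scene [201.6 334.9] 24 depth [0.5729 0.0317 0.0898] plane [0.5774 0.0282]
scene [204.6 369.9] 24 depth [0.6468 0.1091 0.0895] plane [0.6511 0.1049]
```

View pics/scene_5.png

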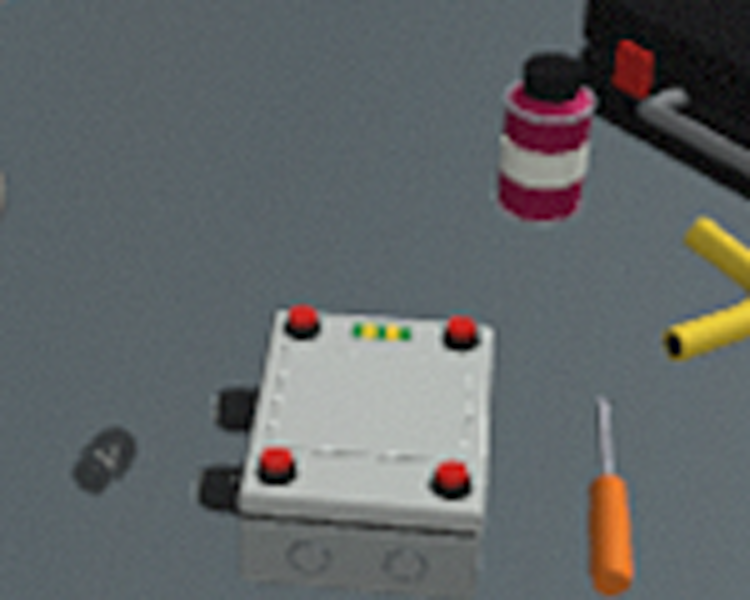

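View pics/top_5.png

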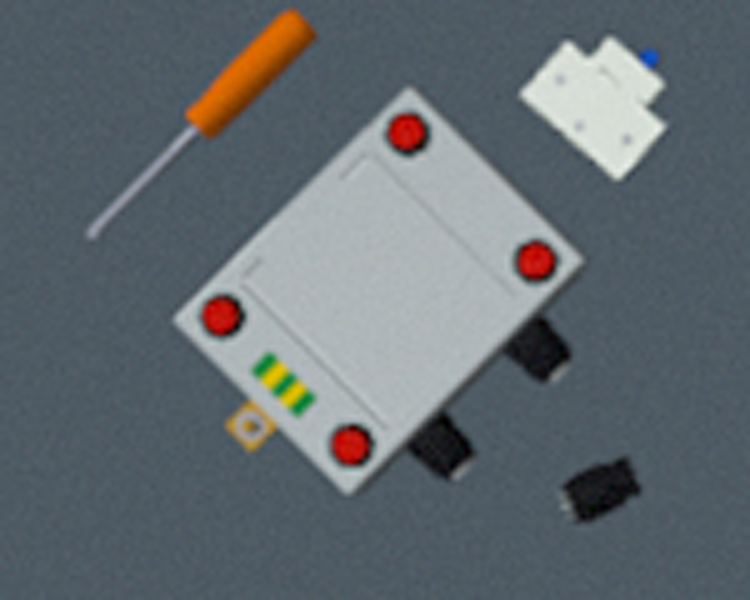

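All four red heads sit on their grommets (scene crop: (302, 318), (461, 330), (276, 462), (452, 475)). The box hasn't moved and the hand is clear.

```bash
python3 -c "
from station import *
print(job_done())"
```

```text
the job is handed in; nothing more can be done
None
```

I pressed all four pins home with the shut fingertips, in the order asked: a, then b, c and d. The job is handed in.

- **Force:** each pin slid at about 4 N. The vertical force then rose to between 7.6 and 8.6 N with the tip about 1.5 mm below the home height, which is what pressing on a seated head should read. Sideways force stayed under about 4 N.
- **Pins:** the last pictures show all four heads on their grommets. The measured head heights in the scene camera dropped from about 96 mm to about 90 mm, and all four agree within 1 mm.
- **Box and surroundings:** the pins, and so the box, are within about 1 mm of where they started. In the close-up pictures the screwdriver, breaker and spare gland look unmoved. I did not recheck the tape and carton, which the hand stayed well above.
- **Hand:** it finished clear, about 0.24 m up and off to the side, with the force reading near zero.

**Disagreements:** at the start the networks' pin points were up to about 2 cm apart between the two cameras. I used the red-head positions in the top picture instead, which matched the box's stated dimensions to within 1 mm. At the end the two cameras' head heights differed by about 2 mm, which is within calibration.

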